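# Load a block into the sprung-flap magazine and set its side guide

### The job

Load the thick wooden block that stands on its long edge into the magazine, upright as it stands: draw the side guide back first if it is in the way, push the block down past the sprung flap until it sits on the magazine's floor and the flap has sprung shut over it. Then slide the side guide by its knob until it nips the block against the fixed wall, and back it off about 5 mm so that the block has a little play. Leave everything else on the table where it is.

Things in the scene. Friction and masses are not known exactly. Their poses are not given: they have to be found in the camera images.
- block_center (a point): Centre of the block to be loaded: a plain timber block 100 long, 28 thick and 60 mm high as it stands on its long narrow edge on the table (centre 30 mm above its foot), about 0.08 kg. The point's x axis is along the 28 mm thickness, y along the 100 mm length, z up or nearly so. Grasp it across the 28 mm from above.
- magazine: Block magazine: plywood box fixed to the table, 127 (x) by 130 (y) by 114 mm high, on an 8 mm base plate 149 x 152 mm. Origin: centre of its underside, z up; its x runs from the fixed wall to the back wall, y along the channel. Fixed wall's inner face at x = -54.5 mm; channel floor 8 mm, rim (top of walls and deck) 114 mm above the table. Walls have small sight windows.
- mouth (a point): Centre of the mouth, at rim height, 33 mm to -x of the box's middle. The mouth, 43 (x) by 112 mm (y), shut by the flap, runs from the fixed wall to the deck (fixed, at rim height, greater x; the guide's stem runs in its slot). The block goes in with its length along y, anywhere in the mouth; on the floor its top is 46 mm below the rim. Shut fingertips can follow it in.
- flap (a joint): Sprung steel flap in the mouth, rad: 0 shut (level, flush with the rim); grows as its free edge swings down inside, at most 1.5. 40 mm long in x, hinged at the deck side (magazine x = -10.5 mm), free edge at the fixed wall. Its spring (0.03 N m shut, 0.08 at 1.3 rad) shuts it and pinches a half-inserted block against the fixed wall: push the block's top at least 42 mm below the rim.
- guide (a joint): Side guide, an aluminium plate inside the channel facing the fixed wall, m: the clear width between its face and the fixed wall, 0 to 0.042. It slides along the magazine's x and stays where it is left (friction about 1.5 N). Its top lies 47 mm below the rim. Below about 0.033 the block does not go in; 0.028 nips the block.
- knob (a point): Middle of the guide's black round knob, 25 mm diameter and 30 mm high, standing on the deck, its middle 21.5 mm above the rim (135.5 mm above the table). Moves with the guide; it stands at magazine x = guide value - 0.5 mm. Grasp it from above.
- bottle: Bystander: upright oil bottle with a pointed red cap, 60 mm diameter, 189 mm high; origin at its foot.
- short_bar: Bystander: timber bar lying flat, 40 x 120 x 22 mm; origin under its centre, length along its y.
- chip: Bystander: small flat offcut 50 x 80 x 18 mm; origin under its centre.
- dowel_bundle: Bystander: bundle of dowels 166 mm long, 20 mm high; origin under its centre.
- flat_pencil: Bystander: carpenter's pencil 175 mm long, 8 mm high; origin under its centre.

How it is judged:
On the way, in this order (a step that is already met when the one before it is completed fails the run):
1. the block is being pushed in past the flap, which is held open (value of joint flap above 0.8 rad and z of block_center in the frame of magazine below 0.13 m and horizontal distance between block_center and mouth below 0.03 m), for 0.1 s.
2. the block is inside on the floor and the flap has sprung shut over it (value of joint flap below 0.1 rad and z of block_center in the frame of magazine below 0.045 m and horizontal distance between block_center and mouth below 0.03 m), for 0.2 s.
3. the guide nips the block against the fixed wall (value of joint guide below 0.0292 m and contact force between guide and block above 0.8 N).
At the end, for the whole second after the job is handed in: The block stands at rest on the magazine's floor in the channel (centre 34 to 42 mm above the table, upright within 0.25 rad, within 20 mm of the mouth's centre in plan), the flap is shut (under 0.1 rad), and the guide stands backed off 2 to 9 mm from the block (guide 29.8 to 37 mm) (value of joint guide between 0.0298 and 0.037 m and value of joint flap below 0.1 rad and z of block_center in the frame of magazine between 0.034 and 0.042 m and horizontal distance between block_center and mouth below 0.02 m and angle between block_center's own z axis and vertical below 0.25 rad and linear speed of block below 0.02 m/s); the robot touches nothing.
It fails at once if the bottle is pushed aside or tipped (distance of bottle from where it was at the start of the episode above 0.03 m or angle between bottle's own z axis and vertical above 0.4 rad).
It fails at once if another bystander is pushed aside by more than 30 mm (distance of any of short_bar, chip, dowel_bundle, flat_pencil from where it was at the start of the episode above 0.03 m).
It also fails if it takes over 64 s, if anything falls off the work surface, if the arm or the gripper's body presses on something with over 40 N, if the wrist force passes 120 N, or if a joint passes its speed limit or range.

### The arm

A 7-joint arm with a two-finger parallel gripper is mounted at the origin on a cart in front of the work surface, level with it; the furniture and walls round the work are solid. World frame = base frame: x ahead of the robot, y to its left, z up, the work surface at z = 0. Lengths are in m, angles in rad, forces in N, time in s.
With the tool pointing down it reaches from about 0.425 to 0.875 m from the base axis. Payload 4.7 kg.
Tool frame: the origin (TCP) lies on the centre line of the jaws, within the pads' length; the fingertips stand ahead of it and the grasp point (between the pads) lies 2 mm behind it (nose_length is the z of the fingertips in the tool frame, in m); z points along the fingers, y is the line along which they close (so a half turn about z gives the same grasp; the last joint's range is limited). The gripper opens to 87 mm and grips with 3 to 60 N. Pads are 19 mm wide; open, the fingers measure 117 mm over their backs; the gripper's body (75 mm by 190 mm) begins 51 mm behind the grasp point.
Start: joints at [-1.3, 0.321, -0.07, 1.45, 0.023, 1.371, -0.057], TCP at [0.165, 0.629, 0.24] pointing down, gripper open.
Joint ranges: [-2.86, 2.86], [-0.3, 2.09], [-1.38, 1.24], [0.06, 2.45], [-1.56, 4.7], [0.09, 2.05], [-2.69, 2.69]. Speed limits (rad/s): [2.57, 2.57, 3.14, 3.14, 3.14, 3.14, 3.14].

### API

Orientations are given as a rotation vector (axis times angle).
In Python, from bench import * gives the robot as it stands.
- The arm moves only by the tool send_rows, never from a script. Its arguments are lists of equal length, an entry for each row: "xyz": the shift along the tool's x, y, z in mm, a list of three; "dr": the turn, a rotation vector about the tool's x, y, z in rad, a list of three. A call has exactly 10 rows; each row is the pose to reach, as a shift and turn from the pose commanded when the call began, along the tool's axes at that moment; what a row does not reach only later rows make up. A row lasts 1/12 s, in which the tool goes at most 41.7 mm and 7.16 degrees, less where a joint would pass 70% of its speed; a pose out of reach is approached as far as the arm can. A call with a gripper value outside its range is refused whole. "jaw" is the finger opening in mm, from 0 to 87, set as the call begins (left out, the last holds). The fingers move at their own pace and stop on an object; "grip_force" is the grip in N (left out, the last holds). Time passes only in rows, so rows that repeat a pose let the fingers close, or fill a call up. It gives the time, the measured TCP pose, the force, the opening and the grip force at its end, in the units of the state.
- get_state(): the state, without advancing time (a new reading comes with each control period).
- get_image(name): name is "side" or "top" or "wrist"; returns the picture (480x640x3 uint8, red, green, blue); there is no depth.
- calibration(name): a dict with "vfov" (degrees; the focal length in pixels is half the picture's height over the tangent of half this angle, whatever the lens; pixels are square), "cx", "cy" (the principal point, pixels), "k1" (the pictures are not rectified: a ray, as slopes to the right and down, at radius r is drawn at 1 + k1 r^2 times it, then the intrinsics apply), "rvec" (rotation vector, rad) and "tvec" (3), from world to camera coordinates, as OpenCV has them; the wrist camera has in their place "hand_eye" (4x4, takes a point from camera to tool coordinates, whose origin is the TCP and whose axes are the flange's). Camera axes: x right, y down, z forward; pixel columns grow to the right and rows downward; lengths in m; the calibration is good to about 2 mm. A picture is of the moment at which its call begins: read the wrist's pose just before it. calibration takes no time and is no camera call.
- close_job(): hands the job in; it is judged then, once.
The state is a dict: "time": time; "joint_positions": joint angles; "qd": joint speeds; "joint_torque": joint torques, N m; "position": TCP position; "tool_rot": TCP orientation; "ft_force": force on the tool from outside, world axes, zero at the start; "torque": the same for the moment, N m; "grip_width": opening from 0.0 (shut) to 1.0 (fully open); "grip_force": force on a finger pad.
Only numpy, scipy, OpenCV 4.12 (cv2) and the standard library are available. Lean on these libraries where they do the work, as an engineer would, in place of code of your own. Each camera call takes 0.05 s, during which the arm holds its last target. There are 200 camera calls.

## Working session

There is one attempt and no reset: what is moved stays moved. The work goes in short steps, Python scripts to look and compute and a tool call to move; the robot and the scene stay as the last step left them, time stands still between calls to the robot, and variables do not carry over. Pictures are saved under pics/ and viewed, at most 10 in all, crops included, and the job is handed in when it is done.

Besides the shell and the picture viewer there is one more tool, called after ">>>" as name(argument=value, ...) on one line, values as JSON. send_rows: Moves the arm, as the interface text tells. Its arguments: {"type":"object","properties":{"xyz":{"type":"array"},"dr":{"type":"array"},"jaw":{"type":"number"},"grip_force":{"type":"number"}},"required":["xyz","dr"]}

```bash
ls; mkdir -p pics
python3 - <<'E'
from bench import *
import cv2
for n in("side","top"):
    cv2.imwrite(f"pics/{n}0.png",get_image(n)[:,:,::-1]); print(n,calibration(n))
print(calibration("wrist"));print(get_state())
import bench; print([x for x in dir(bench) if x[0]!='_'])
try: print(nose_length)
except Exception as e: print(e)
E
```

```text
pics
side {'vfov': 55.447054588712774, 'cx': 319.30279584306555, 'cy': 234.4973234865819, 'k1': -0.0320731709168379, 'rvec': array([-0.02621298,  2.63847753, -1.69125065]), 'tvec': array([0.43943876, 0.19514883, 0.89209687])}
top {'vfov': 48.77103857841345, 'cx': 321.25116811499817, 'cy': 234.90796794859617, 'k1': -0.008612612539963031, 'rvec': array([ 2.17032552, -2.11897078,  0.13790555]), 'tvec': array([-0.21493796,  0.46134361,  1.27240576])}
{'vfov': 65.40973215666135, 'cx': 319.3363775364033, 'cy': 234.23666526047293, 'k1': 0.01062706086629966, 'hand_eye': array([[-1.74099131e-03, -9.66939340e-01, -2.55000552e-01,
         6.95777335e-02],
       [ 9.99998114e-01, -1.46379921e-03, -1.27679325e-03,
        -6.05946284e-04],
       [ 8.61312015e-04, -2.55002294e-01,  9.66940064e-01,
        -1.46152795e-01],
       [ 0.00000000e+00,  0.00000000e+00,  0.00000000e+00,
         1.00000000e+00]])}
{'time': 0.1, 'joint_positions': array([-1.29988676,  0.32176802, -0.07011077,  1.45153622,  0.02263521,
        1.37079379, -0.05693066]), 'qd': array([ 0.0004294 , -0.00226308,  0.00081732, -0.00314657, -0.00122324,
       -0.00201659,  0.00012919]), 'joint_torque': array([-3.32679947e-04, -4.92569983e+01, -4.05881815e-01, -3.13399744e+01,
       -6.41364092e-02,  3.93786735e-02,  5.77580454e-05]), 'position': array([0.16502252, 0.62823034, 0.23856706]), 'tool_rot': array([-4.02230165e-01, -3.11563237e+00,  2.69382531e-03]), 'ft_force': array([-0.24795759,  0.19599992,  0.04362597]), 'torque': array([ 0.02704795, -0.0005089 ,  0.0206258 ]), 'grip_force': 0.0, 'grip_width': 0.9982972866426599}
['MotionError', 'calibration', 'close_job', 'get_image', 'get_state', 'nose_length']
0.017
```

View pics/top0.png

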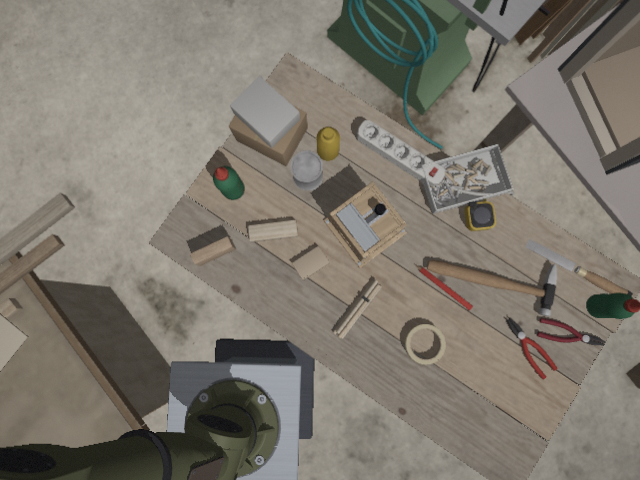

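View pics/side0.png

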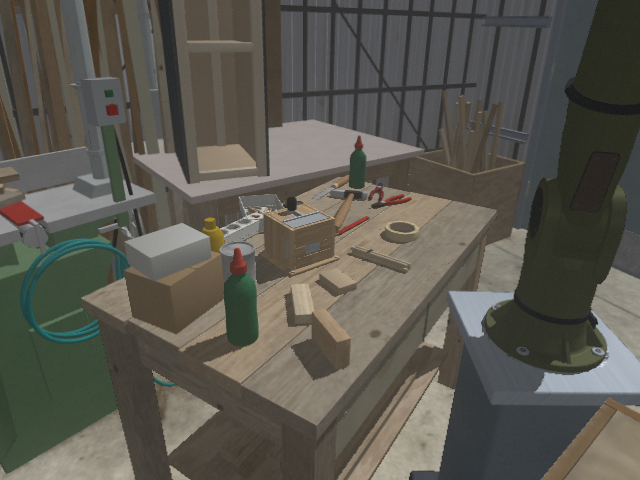

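The top view shows the block near (212,249), the magazine near (366,222) with its knob at (380,209), and the bottle at (228,183). The side view shows the block standing at (330,338). I'll enlarge the block and magazine areas.

```bash
cat > h.py <<'E'
import numpy as np, cv2
from scipy.spatial.transform import Rotation as R
from bench import *
def cam(n,st=None):
    c=calibration(n); f=240/np.tan(np.radians(c['vfov']/2))
    K=np.array([[f,0,c['cx']],[0,f,c['cy']],[0,0,1.]])
    if n=='wrist':
        T=np.eye(4);T[:3,:3]=R.from_rotvec(st['tool_rot']).as_matrix();T[:3,3]=st['position']
        W=np.linalg.inv(T@c['hand_eye'])
        rv,tv=R.from_matrix(W[:3,:3]).as_rotvec(),W[:3,3]
    else: rv,tv=c['rvec'],c['tvec']
    return K,np.array([c['k1'],0,0,0,0]),np.array(rv,float),np.array(tv,float)
def proj(P,C):
    K,d,rv,tv=C; return cv2.projectPoints(np.array(P,float).reshape(-1,3),rv,tv,K,d)[0][:,0]
def back(uv,z,C):
    K,d,rv,tv=C; n=cv2.undistortPoints(np.array(uv,float).reshape(-1,1,2),K,d)[:,0]
    M=R.from_rotvec(rv).as_matrix(); o=-M.T@tv
    r=np.c_[n,np.ones(len(n))]@M
    return o+r*((np.broadcast_to(z,len(n))-o[2])/r[:,2])[:,None]
E
python3 - <<'E'
from h import *
im=cv2.imread('pics/top0.png')
a=cv2.resize(im[215:280,175:255],None,fx=5,fy=5,interpolation=3)   # block 400x325
b=cv2.resize(im[175:272,315:415],None,fx=4,fy=4,interpolation=3)   # mag 400x388
o=np.zeros((388,800,3),np.uint8); o[:325,:400]=a;o[:,400:]=b
cv2.imwrite('pics/crop0.png',o)
C=cam('top'); print(back([[212,249],[366,222],[380,209],[232,195]],[.06,.114,.15,0],C), proj([[0,0,0],[.5,0,0]],C))
E
```

```text
[[ 0.42201793  0.05749021  0.06      ]
 [ 0.48732167 -0.30745047  0.114     ]
 [ 0.51168337 -0.33590401  0.15      ]
 [ 0.56821701  0.02685975  0.        ]] [[231.94131391 426.60296444]
 [241.27856336 221.60378962]]
```

View pics/crop0.png

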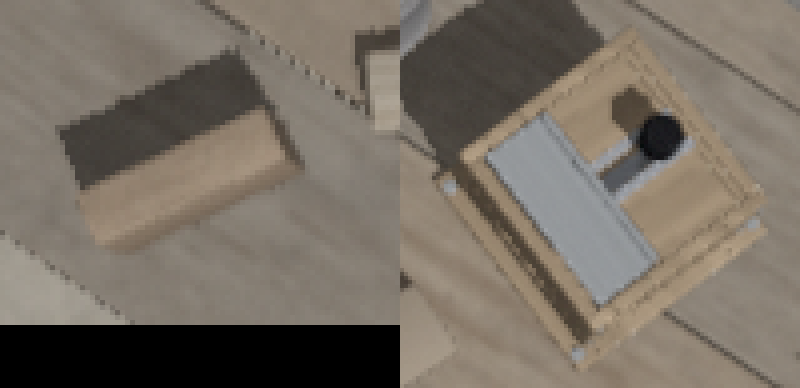

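Run:
```python
from h import *
C=cam('top')
b=np.array([[80,190],[263,108],[300,163],[108,250]])/5+[175,215]
B=back(b-.5,.06,C)[:,:2]; print('block',B,B.mean(0),np.linalg.norm(np.diff(B,axis=0),axis=1),np.linalg.norm(B.mean(0)))
d=B[1]-B[0]+B[2]-B[3];print('long dir',np.degrees(np.arctan2(d[1],d[0])))
m=(np.array([[630,28],[465,157],[600,328],[765,200]])-[400,0])/4+[315,175]
M=back(m-.5,.114,C)[:,:2]; c=M.mean(0);print('mag',M,c,np.linalg.norm(np.diff(M,axis=0),axis=1))
x=M[0]-M[1]+M[3]-M[2]; y=M[1]-M[2]+M[0]-M[3]
print('x ang',np.degrees(np.arctan2(x[1],x[0])),'y ang',np.degrees(np.arctan2(y[1],y[0])))
x/=np.linalg.norm(x)
k=(np.array([[660,135]])-[400,0])/4+[315,175]
k=back(k-.5,.1505,C)[0,:2];print('knob',k,(k-c)@x,(k-c)@[-x[1],x[0]]); print('mouth',c-.033*x)
t=R.from_rotvec(get_state()['tool_rot']).as_matrix();print(t)
```

```text
block [[0.41234148 0.10881349]
 [0.45413459 0.02266844]
 [0.42788956 0.00354008]
 [0.38381349 0.0936731 ]] [0.41954478 0.05717378] [0.09574777 0.03247608 0.10033275] 0.42342255847504234
long dir -64.02820108524547
mag [[ 0.58347609 -0.32022804]
 [ 0.50479634 -0.22561098]
 [ 0.40721442 -0.30504886]
 [ 0.48360173 -0.39918696]] [ 0.49477214 -0.31251871] [0.12305645 0.12582768 0.1212312 ]
x ang -50.59604510359799 y ang 38.73612128087258
knob [ 0.51327599 -0.33471553] 0.028897197663419114 0.00020754789863552942
mouth [ 0.47382428 -0.28701995]
[[-9.67212531e-01  2.53968140e-01 -3.21075044e-04]
 [ 2.53968315e-01  9.67211066e-01 -1.68777954e-03]
 [-1.18094894e-04 -1.71398441e-03 -9.99998524e-01]]
```

```bash
cat >> h.py <<'E'
def goto(x,y,z,az):
    "shift (mm, tool axes) and turn to TCP x,y,z, tool down, closing line at azimuth az deg (mod 180)"
    s=get_state(); Rm=R.from_rotvec(s['tool_rot']); a=np.radians(az)
    best=None
    for q in(0,np.pi):
        yv=np.array([np.cos(a+q),np.sin(a+q),0]); zv=np.array([0,0,-1.]); xv=np.cross(yv,zv)
        dr=(Rm.inv()*R.from_matrix(np.c_[xv,yv,zv])).as_rotvec()
        if best is None or np.linalg.norm(dr)<np.linalg.norm(best): best=dr
    print('shift',Rm.inv().apply(np.array([x,y,z])-s['position']).round(4)*1000,'dr',best.round(4),'t',s['time'],'q',s['joint_positions'].round(2),'rows',np.linalg.norm(np.array([x,y,z])-s['position'])/.0417,np.linalg.norm(best)/.125)
E
python3 -c "
from h import *
goto(.47,.06,.32,26)"
```

```text
shift [-439.3 -472.3  -80.6] dr [-1.600e-03  8.000e-04  8.602e-01] t 0.1 q [-1.3   0.32 -0.07  1.45  0.02  1.37 -0.06] rows 15.588052179853362 6.881850648606195
```

>>> send_rows(xyz=[[-27,-29,-10],[-54,-58,-20],[-81,-87,-30],[-108,-116,-40],[-135,-145,-50],[-162,-174,-55],[-189,-203,-60],[-216,-232,-65],[-243,-261,-70],[-270,-290,-75]], dr=[[0,0,0.08],[0,0,0.16],[0,0,0.24],[0,0,0.32],[0,0,0.4],[0,0,0.5],[0,0,0.6],[0,0,0.7],[0,0,0.8],[0,0,0.86]])

```text
time: 0.93
position: [0.353, 0.2776, 0.3146]
tool_rot: [-1.67, -2.66, -0.0]
ft_force: [0.4, 0.3, -0.2]
grip_width: 1.003
grip_force: 0.0
```

```bash
python3 -c "
from h import *
goto(.47,.06,.32,26)"
```

```text
shift [-246.8   10.8   -5.5] dr [-0.0001 -0.0002 -0.0043] t 0.9333 q [-0.98 -0.15  0.22  1.8   0.03  1.48 -0.31] rows 5.926078032041741 0.03428745396296725
```

>>> send_rows(xyz=[[-40,2,-1],[-80,4,-2],[-120,6,-3],[-160,8,-4],[-200,10,-5],[-235,11,-5],[-247,11,-5],[-247,11,-5],[-247,11,-5],[-247,11,-5]], dr=[[0,0,0],[0,0,0],[0,0,0],[0,0,0],[0,0,0],[0,0,0],[0,0,0],[0,0,0],[0,0,0],[0,0,0]])

```text
time: 1.77
position: [0.4702, 0.064, 0.3192]
tool_rot: [-1.661, -2.665, 0.0]
ft_force: [-0.5, 0.3, -0.4]
grip_width: 0.999
grip_force: 0.0
```

Run:
```python
from h import *
s=get_state(); im=get_image('wrist')[:,:,::-1].copy()
np.save('sw1.npy',np.r_[s['position'],s['tool_rot']]); C=cam('wrist',s)
cv2.imwrite('pics/w1.png',im)
d=np.array([np.cos(np.radians(-64)),np.sin(np.radians(-64)),0]); n=np.array([-d[1],d[0],0])
P=[np.array([.4195,.0572,.06])+a*.05*d+b*.014*n for a,b in((1,1),(1,-1),(-1,-1),(-1,1))]
print(proj(P,C),s['position'])
```

```text
[[289.37687075 230.67270266]
 [264.35372279 230.64784703]
 [260.79473643 138.32907935]
 [287.46298189 138.36277321]] [0.47020802 0.06395948 0.3192275 ]
```

View pics/w1.png

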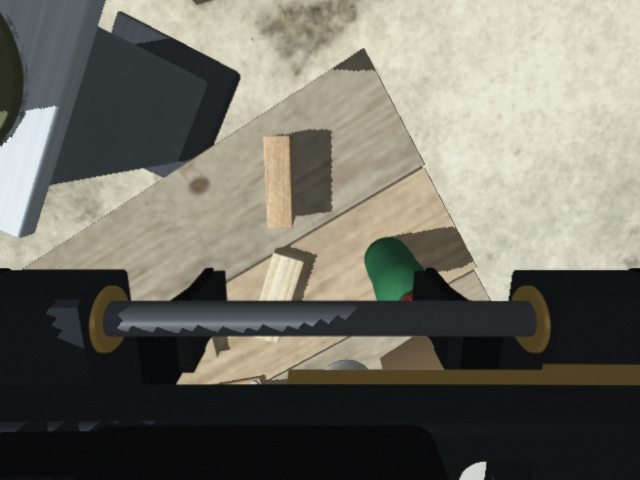

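The wrist view shows the block's top face with corners near (264,136), (290,135), (293,228) and (267,229). That is about 3 px from the prediction.

Run:
```python
from h import *
v=np.load('sw1.npy');C=cam('wrist',dict(position=v[:3],tool_rot=v[3:]))
B=back([[264,136],[290,135],[293,228],[267.5,229]],.06,C)[:,:2]
print(B,B.mean(0),np.linalg.norm(np.diff(B,axis=0),axis=1))
d=B[2]-B[1]+B[3]-B[0];print(np.degrees(np.arctan2(d[1],d[0])))
goto(.456,-.344,.33,-51)
```

```text
[[0.3870659  0.0996442 ]
 [0.41112474 0.11254027]
 [0.45634233 0.02297043]
 [0.43122431 0.00940643]] [0.42143932 0.06114033] [0.02729719 0.10033637 0.0285464 ]
-63.56965762577236
shift [-360.1 -192.8  -10.8] dr [-8.000e-04 -1.000e-04  1.347e+00] t 1.8167 q [-0.78 -0.12  0.54  1.75  0.06  1.49  0.21] rows 9.798425524817075 10.775996698716478
```

>>> send_rows(xyz=[[-36,-19,-1],[-72,-38,-2],[-108,-57,-3],[-144,-76,-4],[-180,-95,-5],[-216,-114,-6],[-252,-133,-7],[-288,-152,-8],[-324,-173,-9],[-360,-193,-10]], dr=[[0,0,0.124],[0,0,0.248],[0,0,0.372],[0,0,0.496],[0,0,0.62],[0,0,0.744],[0,0,0.868],[0,0,0.992],[0,0,1.116],[0,0,1.24]])

```text
time: 2.65
position: [0.4561, -0.3456, 0.3298]
tool_rot: [-2.903, -1.199, -0.003]
ft_force: [0.7, -1.2, -0.0]
grip_width: 1.0
grip_force: 0.0
```

>>> send_rows(xyz=[[0,0,0],[0,0,0],[0,0,0],[0,0,0],[0,0,0],[0,0,0],[0,0,0],[0,0,0],[0,0,0],[0,0,0]], dr=[[0,0,0.107],[0,0,0.107],[0,0,0.107],[0,0,0.107],[0,0,0.107],[0,0,0.107],[0,0,0.107],[0,0,0.107],[0,0,0.107],[0,0,0.107]])

```text
time: 3.48
position: [0.4553, -0.3455, 0.3296]
tool_rot: [-2.962, -1.045, -0.001]
ft_force: [0.1, 0.1, 0.1]
grip_width: 0.999
grip_force: 0.0
```

Run:
```python
from h import *
s=get_state(); im=get_image('wrist')[:,:,::-1].copy()
np.save('sw2.npy',np.r_[s['position'],s['tool_rot']]); C=cam('wrist',s)
cv2.imwrite('pics/w2.png',im)
a=np.radians(-51); x=np.array([np.cos(a),np.sin(a),0]); y=np.array([-x[1],x[0],0])
P=[np.array([.4948,-.3125,.114])+i*.0635*x+j*.065*y for i,j in((1,1),(1,-1),(-1,-1),(-1,1))]
print(proj(P,C),s['position'],s['time'],s['joint_positions'])
```

```text
[[388.02893205  80.33760154]
 [382.27336064 221.10042146]
 [254.26463034 221.60569194]
 [247.12516836  80.94812198]] [ 0.45531741 -0.34552633  0.32963099] 3.4833 [-0.30049742  0.18482903  1.04598698  1.53604988 -0.16046941  1.51276634
 -0.14505915]
```

View pics/w2.png

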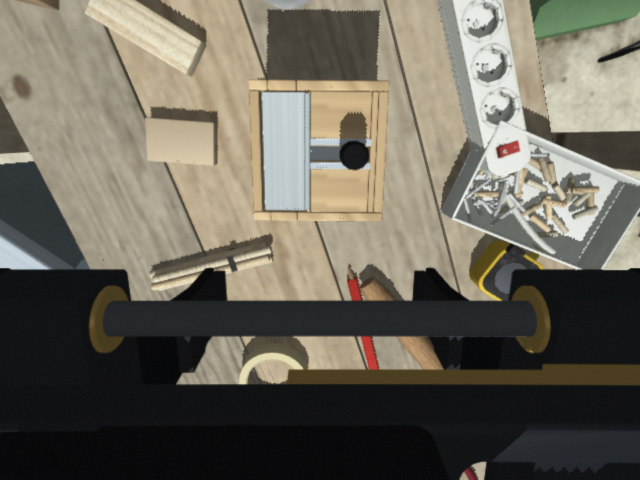

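The rim corners are at (249,81), (389,80), (382,220) and (255,220), within 2 px of the prediction. The knob's top is at (354,155).

Run:
```python
from h import *
v=np.load('sw2.npy');C=cam('wrist',dict(position=v[:3],tool_rot=v[3:]))
M=back([[249,81],[389,80],[382,220.5],[255,220.5]],.114,C)[:,:2]; c=M.mean(0)
print(c,np.linalg.norm(np.diff(M,axis=0),axis=1))
x=M[1]-M[0]+M[2]-M[3]; y=M[0]-M[3]+M[1]-M[2]; print(np.degrees(np.arctan2(x[1],x[0])),np.degrees(np.arctan2(y[1],y[0])))
x/=np.linalg.norm(x); n=np.array([-x[1],x[0]])
F=back([[262,92],[311,92],[308,212],[264,212]],.114,C)[:,:2]
print('flap corners mag',[(float((p-c)@x),float((p-c)@n)) for p in F])
k=back([[354,155]],.1505,C)[0,:2]; print('knob',k,(k-c)@x,(k-c)@n)
goto(k[0],k[1],.19,-51); goto(k[0],k[1],.139,-51)
```

```text
[ 0.49565913 -0.31278127] [0.12617542 0.12967164 0.12592269]
-51.04180048628071 38.54350684211264
flap corners mag [(-0.051313834995170206, 0.0551020638594915), (-0.00681296874196817, 0.05498310136791359), (-0.010786268263532895, -0.05600045608829203), (-0.05415391292242659, -0.0558614357471542)]
knob [ 0.51515052 -0.33575149] 0.030117028284130418 0.0007139936688113415
shift [ 52.8  29.9 139.6] dr [ 0.     -0.0003 -0.0026] t 3.5333 q [-0.3   0.19  1.05  1.54 -0.16  1.51 -0.15] rows 3.6504214753744475 0.021018143681939584
shift [ 52.8  29.9 190.6] dr [ 0.     -0.0003 -0.0026] t 3.5333 q [-0.3   0.19  1.05  1.54 -0.16  1.51 -0.15] rows 4.796830643925386 0.021018143681939584
```

>>> send_rows(xyz=[[13,7,35],[26,15,70],[40,22,105],[53,30,140],[53,30,140],[53,30,160],[53,30,180],[53,30,190],[53,30,190],[53,30,190]], dr=[[0,0,0],[0,0,0],[0,0,0],[0,0,0],[0,0,0],[0,0,0],[0,0,0],[0,0,0],[0,0,0],[0,0,0]], jaw=55)

```text
time: 4.37
position: [0.5153, -0.3363, 0.1406]
tool_rot: [2.963, 1.044, 0.001]
ft_force: [0.6, -0.2, 0.9]
grip_width: 0.632
grip_force: 0.0
```

>>> send_rows(xyz=[[0,0,0],[0,0,0],[0,0,0],[0,0,0],[0,0,0],[0,0,0],[0,0,0],[0,0,0],[0,0,0],[0,0,0]], dr=[[0,0,0],[0,0,0],[0,0,0],[0,0,0],[0,0,0],[0,0,0],[0,0,0],[0,0,0],[0,0,0],[0,0,0]], jaw=15, grip_force=15)

```text
time: 5.2
position: [0.5156, -0.3359, 0.1398]
tool_rot: [2.963, 1.045, 0.001]
ft_force: [-0.1, 0.0, 2.3]
grip_width: 0.28
grip_force: 15.0
```

>>> send_rows(xyz=[[0,1.5,0],[0,3,0],[0,4.5,0],[0,6,0],[0,7.5,0],[0,9,0],[0,10,0],[0,10,0],[0,10,0],[0,10,0]], dr=[[0,0,0],[0,0,0],[0,0,0],[0,0,0],[0,0,0],[0,0,0],[0,0,0],[0,0,0],[0,0,0],[0,0,0]])

```text
time: 6.03
position: [0.5218, -0.3438, 0.1398]
tool_rot: [2.963, 1.044, 0.0]
ft_force: [-0.7, 1.0, 4.3]
grip_width: 0.282
grip_force: 15.0
```

>>> send_rows(xyz=[[0,0.5,0],[0,1,0],[0,1.5,0],[0,2,0],[0,2,0],[0,2,0],[0,2,0],[0,2,0],[0,2,0],[0,2,0]], dr=[[0,0,0],[0,0,0],[0,0,0],[0,0,0],[0,0,0],[0,0,0],[0,0,0],[0,0,0],[0,0,0],[0,0,0]])

```text
time: 6.87
position: [0.5219, -0.3439, 0.1396]
tool_rot: [-2.959, -1.043, 0.002]
ft_force: [-5.2, 5.4, 9.7]
grip_width: 0.281
grip_force: 15.0
```

>>> send_rows(xyz=[[0,0,0],[0,0,0],[0,0,-10],[0,0,-40],[0,0,-80],[0,0,-110],[0,0,-110],[0,0,-110],[0,0,-110],[0,0,-110]], dr=[[0,0,0],[0,0,0],[0,0,0],[0,0,0],[0,0,0],[0,0,0],[0,0,0],[0,0,0],[0,0,0],[0,0,0]], jaw=60)

```text
time: 7.7
position: [0.5225, -0.3446, 0.2482]
tool_rot: [-2.961, -1.044, 0.002]
ft_force: [0.4, 0.6, 0.2]
grip_width: 0.69
grip_force: 0.0
```

Run:
```python
from h import *
a=np.radians(-63.57); d=np.array([np.cos(a),np.sin(a)]); p=np.array([.4214,.0611])+.017*d
print(p,np.linalg.norm(p)); goto(p[0],p[1],.25,26.43); goto(p[0],p[1],.07,26.43)
```

```text
[0.42896677 0.04587686] 0.43141299929055726
shift [ 172.1 -362.8   -1.2] dr [-2.1000e-03 -7.0000e-04 -1.3542e+00] t 7.7 q [-0.21  0.38  0.98  1.53 -0.32  1.4  -0.1 ] rows 9.629753895127283 10.833615375986014
shift [ 172.2 -362.5  178.8] dr [-2.1000e-03 -7.0000e-04 -1.3542e+00] t 7.7 q [-0.21  0.38  0.98  1.53 -0.32  1.4  -0.1 ] rows 10.53572516140017 10.833615375986014
```

>>> send_rows(xyz=[[17,-36,0],[34,-72,0],[51,-108,0],[68,-144,0],[86,-180,0],[103,-216,0],[120,-252,0],[137,-288,0],[155,-326,0],[172,-363,0]], dr=[[0,0,-0.124],[0,0,-0.248],[0,0,-0.372],[0,0,-0.496],[0,0,-0.62],[0,0,-0.744],[0,0,-0.868],[0,0,-0.992],[0,0,-1.116],[0,0,-1.24]])

```text
time: 8.53
position: [0.4277, 0.0472, 0.2487]
tool_rot: [-1.796, -2.577, 0.001]
ft_force: [1.6, 0.4, -0.7]
grip_width: 0.687
grip_force: 0.0
```

>>> send_rows(xyz=[[0,0,10],[0,0,30],[0,0,60],[0,0,90],[0,0,110],[0,0,110],[0,0,110],[0,0,110],[0,0,110],[0,0,110]], dr=[[0,0,-0.114],[0,0,-0.114],[0,0,-0.114],[0,0,-0.114],[0,0,-0.114],[0,0,-0.114],[0,0,-0.114],[0,0,-0.114],[0,0,-0.114],[0,0,-0.114]])

```text
time: 9.37
position: [0.4302, 0.0457, 0.1409]
tool_rot: [1.654, 2.669, 0.003]
ft_force: [0.2, 0.0, -1.0]
grip_width: 0.69
grip_force: 0.0
```

Run:
```python
from h import *
s=get_state(); im=get_image('wrist')[:,:,::-1].copy(); cv2.imwrite('pics/w3.png',im)
np.save('sw3.npy',np.r_[s['position'],s['tool_rot']])
goto(.429,.0459,.061,26.43)
```

```text
shift [ 0.7 -1.1 79.7] dr [ 0.0024 -0.     -0.0002] t 9.4167 q [-0.83 -0.11  0.64  2.11  0.07  1.12  0.23] rows 1.9118934462896975 0.0189787507996349
```

View pics/w3.png

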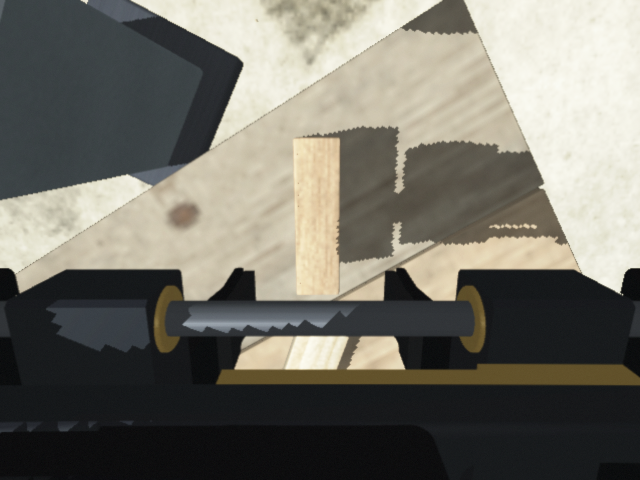

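The block is square to the jaws: top face (294,138), (340,138), (340,293), (297,293).

Run:
```python
from h import *
v=np.load('sw3.npy');C=cam('wrist',dict(position=v[:3],tool_rot=v[3:]))
B=back([[294,138],[340,138],[340,293.5],[297,293.5]],.06,C)
Rm=R.from_rotvec(v[3:]).as_matrix(); L=(B-v[:3])@Rm*1000
print(L,L.mean(0),B.mean(0))
```

```text
[[ 67.61375076 -15.45914916  80.82574194]
 [ 67.56725506  11.579024    80.89606318]
 [-31.15444585  12.80878166  80.90434376]
 [-31.08687206 -15.38292842  80.83102141]] [18.23492198 -1.61356798 80.86429257] [0.42086459 0.06140884 0.06      ]
```

>>> send_rows(xyz=[[0.5,-1.5,20],[0.5,-1.5,45],[0.5,-1.5,65],[0.5,-1.5,80],[0.5,-1.5,80],[0.5,-1.5,80],[0.5,-1.5,80],[0.5,-1.5,80],[0.5,-1.5,80],[0.5,-1.5,80]], dr=[[0.002,0,0],[0.002,0,0],[0.002,0,0],[0.002,0,0],[0.002,0,0],[0.002,0,0],[0.002,0,0],[0.002,0,0],[0.002,0,0],[0.002,0,0]])

```text
time: 10.25
position: [0.4283, 0.0455, 0.0604]
tool_rot: [-1.655, -2.67, 0.0]
ft_force: [-1.2, -1.6, -0.4]
grip_width: 0.688
grip_force: 0.0
```

>>> send_rows(xyz=[[0,0,0],[0,0,0],[0,0,0],[0,0,0],[0,0,0],[0,0,0],[0,0,0],[0,0,0],[0,0,0],[0,0,0]], dr=[[0,0,0],[0,0,0],[0,0,0],[0,0,0],[0,0,0],[0,0,0],[0,0,0],[0,0,0],[0,0,0],[0,0,0]], jaw=18, grip_force=30)

```text
time: 11.08
position: [0.4277, 0.0452, 0.0595]
tool_rot: [-1.655, -2.669, 0.003]
ft_force: [-0.4, -0.1, -0.7]
grip_width: 0.322
grip_force: 29.9
```

Run:
```python
from h import *
a=np.radians(-51.2); x=np.array([np.cos(a),np.sin(a)]); n=np.array([-x[1],x[0]])
p=np.array([.49566,-.31278])-.0379*x-.0177*n
print(p,np.linalg.norm(p)); goto(p[0],p[1],.25,-51.2)
```

```text
[ 0.45811743 -0.29433398] 0.5445218764140958
shift [-317.7 -124.1 -190.2] dr [-1.7000e-03  1.3000e-03  1.3546e+00] t 11.0833 q [-0.83  0.02  0.67  2.19 -0.02  0.93  0.32] rows 9.36498042600888 10.836964160386072
```

>>> send_rows(xyz=[[0,0,-10],[0,0,-30],[0,0,-60],[0,0,-90],[0,0,-120],[0,0,-150],[0,0,-175],[0,0,-190],[0,0,-190],[0,0,-190]], dr=[[0,0,0],[0,0,0],[0,0,0],[0,0,0],[0,0,0],[0,0,0],[0,0,0],[0,0,0],[0,0,0],[0,0,0]])

```text
time: 11.92
position: [0.4283, 0.0453, 0.2503]
tool_rot: [-1.655, -2.67, 0.0]
ft_force: [-0.5, 0.4, -1.5]
grip_width: 0.316
grip_force: 29.9
```

Run:
```python
from h import *
a=np.radians(-51.2); x=np.array([np.cos(a),np.sin(a)]); n=np.array([-x[1],x[0]])
p=np.array([.49566,-.31278])-.0379*x-.0177*n
goto(p[0],p[1],.25,-51.2)
```

```text
shift [-3.175e+02 -1.243e+02  3.000e-01] dr [-2.0000e-04 -0.0000e+00  1.3544e+00] t 11.9167 q [-0.84 -0.22  0.59  1.96  0.13  1.37  0.17] rows 8.175781422767074 10.835034807475123
```

>>> send_rows(xyz=[[-32,-12,0],[-64,-25,0],[-96,-37,0],[-128,-50,0],[-160,-62,0],[-192,-75,0],[-224,-87,0],[-256,-100,0],[-288,-112,0],[-318,-124,0]], dr=[[0,0,0.124],[0,0,0.248],[0,0,0.372],[0,0,0.496],[0,0,0.62],[0,0,0.744],[0,0,0.868],[0,0,0.992],[0,0,1.116],[0,0,1.24]])

```text
time: 12.75
position: [0.4573, -0.2961, 0.2486]
tool_rot: [-2.902, -1.202, 0.005]
ft_force: [0.9, -0.3, -0.7]
grip_width: 0.319
grip_force: 29.9
```

>>> send_rows(xyz=[[0,0,0],[0,0,10],[0,0,20],[0,0,30],[0,0,40],[0,0,50],[0,0,55],[0,0,55],[0,0,55],[0,0,55]], dr=[[0,0,0.114],[0,0,0.114],[0,0,0.114],[0,0,0.114],[0,0,0.114],[0,0,0.114],[0,0,0.114],[0,0,0.114],[0,0,0.114],[0,0,0.114]])

```text
time: 13.58
position: [0.4587, -0.2948, 0.1953]
tool_rot: [2.962, 1.045, -0.002]
ft_force: [0.5, -0.1, -1.2]
grip_width: 0.32
grip_force: 29.9
```

Run:
```python
from h import *
im=get_image('wrist')[:,:,::-1].copy(); im2=get_image('side')[:,:,::-1]
o=np.zeros((480,800,3),np.uint8); o[:,:400]=im[:,130:530]; o[:400,400:]=cv2.resize(im2[160:300,230:370],(400,400))
cv2.imwrite('pics/w4.png',o)
goto(.4581,-.2943,.195,-51.2)
```

```text
shift [-0.1 -0.8  0.4] dr [0.0006 0.0011 0.0008] t 13.6833 q [-0.41  0.19  1.04  1.8  -0.17  1.25 -0.21] rows 0.02267516422009984 0.011726175765617929
```

View pics/w4.png

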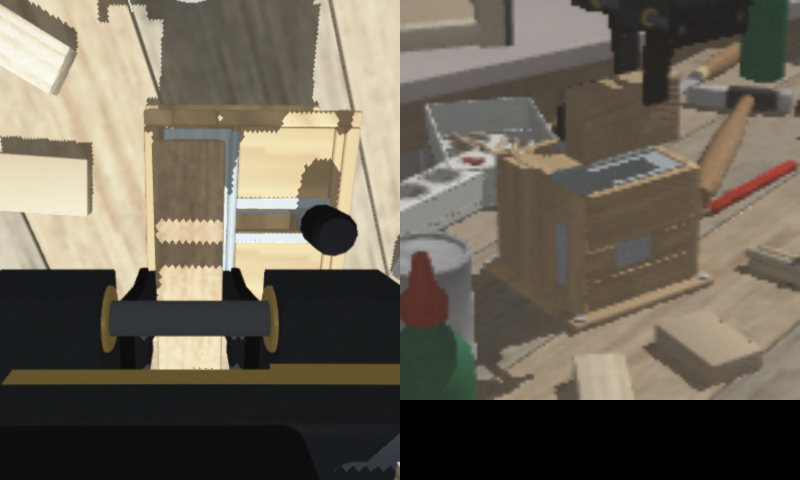

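The block is level over the flap and square to the mouth, so I'll lower it in.

>>> send_rows(xyz=[[0,-1,5],[0,-1,10],[0,-1,15],[0,-1,20],[0,-1,24],[0,-1,28],[0,-1,32],[0,-1,36],[0,-1,36],[0,-1,36]], dr=[[0,0,0],[0,0,0],[0,0,0],[0,0,0],[0,0,0],[0,0,0],[0,0,0],[0,0,0],[0,0,0],[0,0,0]])

```text
time: 14.52
position: [0.4569, -0.2931, 0.1581]
tool_rot: [-2.961, -1.044, 0.005]
ft_force: [-0.8, 2.6, 0.8]
grip_width: 0.32
grip_force: 29.8
```

Forces are low, so I'll continue.

>>> send_rows(xyz=[[0,0,4],[0,0,8],[0,0,12],[0,0,16],[0,0,20],[0,0,23],[0,0,23],[0,0,23],[0,0,23],[0,0,23]], dr=[[0,0,0],[0,0,0],[0,0,0],[0,0,0],[0,0,0],[0,0,0],[0,0,0],[0,0,0],[0,0,0],[0,0,0]])

```text
time: 15.35
position: [0.4573, -0.2938, 0.1356]
tool_rot: [-2.963, -1.044, 0.004]
ft_force: [-0.8, 1.8, -1.4]
grip_width: 0.318
grip_force: 29.8
```

>>> send_rows(xyz=[[0,0,0],[0,0,0],[0,0,0],[0,0,0],[0,0,-15],[0,0,-35],[0,0,-60],[0,0,-80],[0,0,-80],[0,0,-80]], dr=[[0,0,0],[0,0,0],[0,0,0],[0,0,0],[0,0,0],[0,0,0],[0,0,0],[0,0,0],[0,0,0],[0,0,0]], jaw=46)

```text
time: 16.18
position: [0.4586, -0.2944, 0.217]
tool_rot: [2.961, 1.044, 0.001]
ft_force: [-0.0, -0.4, 0.2]
grip_width: 0.528
grip_force: 0.0
```

Run:
```python
from h import *
im=get_image('wrist')[:,:,::-1].copy(); im2=get_image('side')[:,:,::-1]
o=np.zeros((480,800,3),np.uint8); o[:,:400]=im[:,130:530]; o[:400,400:]=cv2.resize(im2[160:300,230:370],(400,400))
cv2.imwrite('pics/w5.png',o)
a=np.radians(-51.2); x=np.array([np.cos(a),np.sin(a)]); n=np.array([-x[1],x[0]])
p=np.array([.49566,-.31278])-.0375*x
print(p);goto(p[0],p[1],.215,38.8)
```

```text
[ 0.47216236 -0.28355483]
shift [17.7  1.4  0.1] dr [-2.50e-03  7.00e-04 -1.57e+00] t 16.2833 q [-0.43  0.16  1.05  1.78 -0.15  1.28 -0.23] rows 0.4248031426712254 12.559712471062454
```

View pics/w5.png

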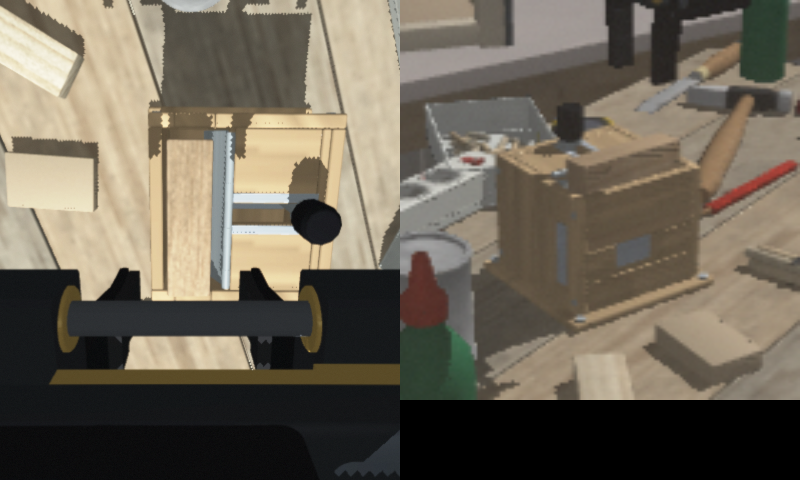

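The block stands pinched and upright in the mouth, about 20 mm proud, with the flap swung down beside it. Next I'll turn the hand, shut the jaws and push.

>>> send_rows(xyz=[[0,0,0],[0,0,0],[0,0,0],[4,0,0],[8,0,0],[12,1,0],[16,1,0],[18,1,0],[18,1,0],[18,1,0]], dr=[[0,0,-0.124],[0,0,-0.248],[0,0,-0.372],[0,0,-0.496],[0,0,-0.62],[0,0,-0.744],[0,0,-0.868],[0,0,-0.992],[0,0,-1.116],[0,0,-1.24]], jaw=0)

```text
time: 17.12
position: [0.4718, -0.2828, 0.2142]
tool_rot: [-1.794, -2.575, 0.004]
ft_force: [-0.1, 0.3, 0.7]
grip_width: 0.004
grip_force: 0.0
```

>>> send_rows(xyz=[[0,0,0],[0,0,0],[0,0,0],[0,0,5],[0,0,15],[0,0,25],[0,0,35],[0,0,45],[0,0,50],[0,0,50]], dr=[[0,0,-0.11],[0,0,-0.22],[0,0,-0.33],[0,0,-0.33],[0,0,-0.33],[0,0,-0.33],[0,0,-0.33],[0,0,-0.33],[0,0,-0.33],[0,0,-0.33]])

```text
time: 17.95
position: [0.4713, -0.2828, 0.1639]
tool_rot: [-1.357, -2.829, 0.003]
ft_force: [-0.3, -0.3, -0.3]
grip_width: 0.003
grip_force: 0.0
```

Run:
```python
from h import *
goto(.4722,-.2836,.115,38.8)
s=get_state();print(s['position'],s['ft_force'],s['grip_width'])
```

```text
shift [-1.3  0.4 48.9] dr [-0.0037 -0.0029 -0.0008] t 17.95 q [-0.25  0.21  0.84  1.82 -0.16  1.19  1.31] rows 1.1725473248666496 0.038193330395391
[ 0.47133508 -0.28280824  0.16388116] [-0.34348113 -0.26060243 -0.25720465] 0.00334208934709442
```

>>> send_rows(xyz=[[-1,0,5],[-1,0,10],[-1,0,15],[-1,0,20],[-1,0,25],[-1,0,30],[-1,0,35],[-1,0,40],[-1,0,45],[-1,0,45]], dr=[[-0.003,-0.003,0],[-0.003,-0.003,0],[-0.003,-0.003,0],[-0.003,-0.003,0],[-0.003,-0.003,0],[-0.003,-0.003,0],[-0.003,-0.003,0],[-0.003,-0.003,0],[-0.003,-0.003,0],[-0.003,-0.003,0]])

```text
time: 18.78
position: [0.4725, -0.284, 0.1197]
tool_rot: [1.357, 2.832, -0.001]
ft_force: [0.1, -0.3, -0.5]
grip_width: 0.006
grip_force: 0.0
```

>>> send_rows(xyz=[[0,0,4],[0,0,8],[0,0,12],[0,0,16],[0,0,20],[0,0,24],[0,0,28],[0,0,31],[0,0,33],[0,0,33]], dr=[[0,0,0],[0,0,0],[0,0,0],[0,0,0],[0,0,0],[0,0,0],[0,0,0],[0,0,0],[0,0,0],[0,0,0]])

```text
time: 19.62
position: [0.4723, -0.2837, 0.0869]
tool_rot: [1.357, 2.832, 0.0]
ft_force: [-0.8, 1.7, -0.7]
grip_width: 0.004
grip_force: 1.1
```

Now I'll push a little further to feel the floor.

>>> send_rows(xyz=[[0,0,1],[0,0,2],[0,0,3],[0,0,3],[0,0,3],[0,0,3],[0,0,3],[0,0,3],[0,0,3],[0,0,3]], dr=[[0,0,0],[0,0,0],[0,0,0],[0,0,0],[0,0,0],[0,0,0],[0,0,0],[0,0,0],[0,0,0],[0,0,0]])

```text
time: 20.45
position: [0.4731, -0.2844, 0.0855]
tool_rot: [1.356, 2.83, 0.0]
ft_force: [-1.4, 1.0, 5.0]
grip_width: 0.004
grip_force: 3.3
```

>>> send_rows(xyz=[[0,0,-10],[0,0,-30],[0,0,-55],[0,0,-85],[0,0,-115],[0,0,-145],[0,0,-145],[0,0,-145],[0,0,-145],[0,0,-145]], dr=[[0,0,0],[0,0,0],[0,0,0],[0,0,0],[0,0,0],[0,0,0.1],[0,0,0.22],[0,0,0.34],[0,0,0.46],[0,0,0.58]])

```text
time: 21.28
position: [0.4731, -0.2848, 0.2309]
tool_rot: [2.115, 2.316, 0.002]
ft_force: [0.4, -0.2, 0.7]
grip_width: 0.002
grip_force: 0.0
```

Run:
```python
from h import *
a=np.radians(-51.2); x=np.array([np.cos(a),np.sin(a)])
k=np.array([.49566,-.31278])+.0406*x   # knob at stop
k=np.array([.5219,-.3438])
goto(k[0],k[1],.225,-51.2)
im2=get_image('side')[:,:,::-1]
cv2.imwrite('pics/s6.png',cv2.resize(im2[160:300,230:370],(560,560)))
```

```text
shift [-63.2  43.2   6.3] dr [5.800e-03 3.000e-04 9.842e-01] t 21.2833 q [-0.34  0.15  0.92  1.74 -0.12  1.31  0.7 ] rows 1.8421709331765665 7.873701180151382
```

View pics/s6.png

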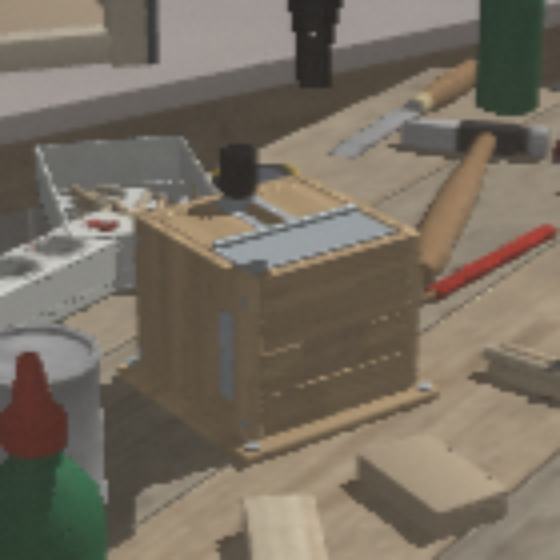

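The flap is shut flush (305,235) and the block is inside. Now the knob.

>>> send_rows(xyz=[[-8,5,1],[-16,11,1],[-24,16,2],[-32,21,3],[-40,27,4],[-48,32,5],[-56,38,6],[-63,43,6],[-63,43,6],[-63,43,6]], dr=[[0,0,0.124],[0,0,0.248],[0,0,0.372],[0,0,0.496],[0,0,0.62],[0,0,0.744],[0,0,0.868],[0.005,0,0.984],[0.005,0,0.984],[0.005,0,0.984]], jaw=55)

```text
time: 22.17
position: [0.5215, -0.3432, 0.2241]
tool_rot: [2.958, 1.059, -0.004]
ft_force: [-0.2, -0.2, 0.2]
grip_width: 0.61
grip_force: 0.0
```

```bash
python3 -c "
from h import *
goto(.5219,-.3438,.1395,-51.2); print(get_state()['grip_width'])"
```

```text
shift [ 0.1  0.8 84.6] dr [-0.0008  0.0025  0.0105] t 22.1667 q [-0.26  0.42  1.04  1.57 -0.37  1.37 -0.06] rows 2.028946059381339 0.08688203125400375
0.6102379690409444
```

>>> send_rows(xyz=[[0,1,10],[0,1,30],[0,1,50],[0,1,70],[0,1,85],[0,1,85],[0,1,85],[0,1,85],[0,1,85],[0,1,85]], dr=[[0,0,0.01],[0,0,0.01],[0,0,0.01],[0,0,0.01],[0,0,0.01],[0,0,0.01],[0,0,0.01],[0,0,0.01],[0,0,0.01],[0,0,0.01]])

```text
time: 23.0
position: [0.5226, -0.3438, 0.1402]
tool_rot: [2.965, 1.039, -0.0]
ft_force: [-0.6, 0.1, 0.8]
grip_width: 0.634
grip_force: 0.0
```

>>> send_rows(xyz=[[0,0,0],[0,0,0],[0,0,0],[0,0,0],[0,0,0],[0,0,0],[0,0,0],[0,0,0],[0,0,0],[0,0,0]], dr=[[0,0,0],[0,0,0],[0,0,0],[0,0,0],[0,0,0],[0,0,0],[0,0,0],[0,0,0],[0,0,0],[0,0,0]], jaw=15, grip_force=20)

```text
time: 23.83
position: [0.522, -0.3433, 0.139]
tool_rot: [-2.964, -1.038, 0.002]
ft_force: [0.1, -0.7, -0.3]
grip_width: 0.277
grip_force: 20.0
```

>>> send_rows(xyz=[[0,-1.5,0],[0,-3,0],[0,-4.5,0],[0,-6,0],[0,-7.5,0],[0,-9,0],[0,-10,0],[0,-10,0],[0,-10,0],[0,-10,0]], dr=[[0,0,0],[0,0,0],[0,0,0],[0,0,0],[0,0,0],[0,0,0],[0,0,0],[0,0,0],[0,0,0],[0,0,0]])

```text
time: 24.67
position: [0.5155, -0.3352, 0.1389]
tool_rot: [-2.963, -1.038, 0.003]
ft_force: [-0.1, -0.3, 0.5]
grip_width: 0.278
grip_force: 20.0
```

>>> send_rows(xyz=[[0,-0.5,0],[0,-1,0],[0,-1.5,0],[0,-2,0],[0,-2.5,0],[0,-3,0],[0,-3.5,0],[0,-4,0],[0,-4.5,0],[0,-5,0]], dr=[[0,0,0],[0,0,0],[0,0,0],[0,0,0],[0,0,0],[0,0,0],[0,0,0],[0,0,0],[0,0,0],[0,0,0]])

```text
time: 25.5
position: [0.5133, -0.3324, 0.139]
tool_rot: [2.964, 1.038, -0.001]
ft_force: [6.5, -4.3, -5.7]
grip_width: 0.278
grip_force: 20.0
```

>>> send_rows(xyz=[[0,-0.5,0],[0,-0.5,0],[0,-0.5,0],[0,-0.5,0],[0,-0.5,0],[0,-0.5,0],[0,-0.5,0],[0,-0.5,0],[0,-0.5,0],[0,-0.5,0]], dr=[[0,0,0],[0,0,0],[0,0,0],[0,0,0],[0,0,0],[0,0,0],[0,0,0],[0,0,0],[0,0,0],[0,0,0]])

```text
time: 26.33
position: [0.5133, -0.3324, 0.139]
tool_rot: [2.963, 1.037, -0.001]
ft_force: [5.5, -4.8, -5.9]
grip_width: 0.275
grip_force: 20.0
```

>>> send_rows(xyz=[[0,1,0],[0,2,0],[0,3,0],[0,4,0],[0,5,0],[0,6,0],[0,7,0],[0,7,0],[0,7,0],[0,7,0]], dr=[[0,0,0],[0,0,0],[0,0,0],[0,0,0],[0,0,0],[0,0,0],[0,0,0],[0,0,0],[0,0,0],[0,0,0]])

```text
time: 27.17
position: [0.5166, -0.3366, 0.1389]
tool_rot: [-2.964, -1.038, 0.003]
ft_force: [-0.5, 1.8, -0.6]
grip_width: 0.28
grip_force: 20.0
```

The guide moved back 5.3 mm. Now release and lift off.

>>> send_rows(xyz=[[0,0,0],[0,0,0],[0,0,0],[0,0,0],[0,0,-15],[0,0,-45],[0,0,-80],[0,0,-110],[0,0,-140],[0,0,-140]], dr=[[0,0,0],[0,0,0],[0,0,0],[0,0,0],[0,0,0],[0,0,0],[0,0,0],[0,0,0],[0,0,0],[0,0,0]], jaw=55)

```text
time: 28.0
position: [0.5187, -0.3394, 0.2866]
tool_rot: [2.959, 1.035, 0.008]
ft_force: [1.3, -0.2, 0.8]
grip_width: 0.63
grip_force: 0.0
```

>>> send_rows(xyz=[[-20,0,-10],[-40,0,-20],[-60,0,-30],[-70,0,-40],[-70,0,-40],[-70,0,-40],[-70,0,-40],[-70,0,-40],[-70,0,-40],[-70,0,-40]], dr=[[0,0,0],[0,0,0],[0,0,0],[0,0,0],[0,0,0],[0,0,0],[0,0,0],[0,0,0],[0,0,0],[0,0,0]])

```text
time: 28.83
position: [0.4629, -0.3796, 0.3184]
tool_rot: [-2.962, -1.04, 0.004]
ft_force: [-1.5, 1.1, 0.5]
grip_width: 0.633
grip_force: 0.0
```

Run:
```python
from h import *
s=get_state(); im=get_image('wrist')[:,:,::-1].copy(); C=cam('wrist',s)
cv2.imwrite('pics/w7.png',im)
a=np.radians(-51.2); x=np.array([np.cos(a),np.sin(a)])
for g in(.028,.0333,.04): print(g,proj([*(np.array([.49566,-.31278])+(g-.0014)*x),.1505],C))
```

```text
0.028 [[313.08811293 136.93061436]]
0.0333 [[319.61268549 136.90683545]]
0.04 [[327.86190357 136.87587068]]
```

View pics/w7.png

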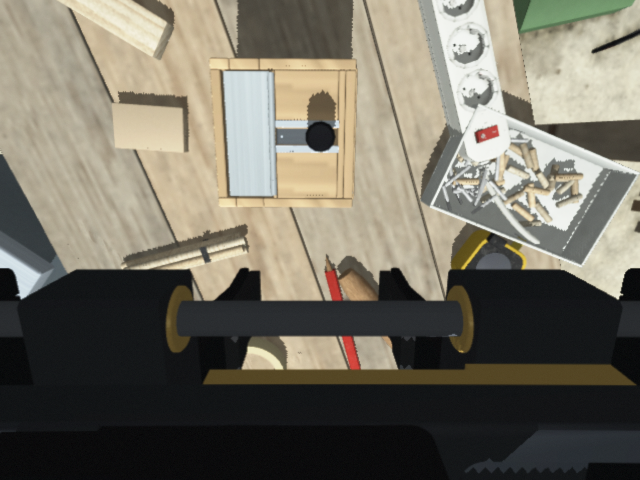

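The knob is at (319.5,136), so the guide is at about 33 mm. The flap is shut and the bystanders are in place.

```bash
python3 -c "
from bench import *
print(close_job())"
```

```text
the job is handed in; nothing more can be done
None
```

The job is handed in: the block is on the magazine floor with the flap shut over it, and the guide nipped the block and was backed off about 5 mm to roughly 33 mm; the hand-in call returned no verdict.

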